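# Find the heavier clock weight and present it over the dial

### The job

Two clock weights that look the same stand in felt-lined trays; one is fully filled and heavier. Lift the one in the red tray well clear and feel its weight, stand it back in its tray, then lift the one in the blue tray and compare; finish holding the heavier one in the gripper, upright and still, with its underside about 10 cm above the middle of the copper clock dial, while the lighter one stands upright in its own tray. Do not touch the dial, do not tip a weight over or set it down outside its own tray, and leave the hammer, bowl and tin where they are.

Things in the scene. Friction and masses are not known exactly. Their poses are not given: they have to be found in the camera images.
- red_tray_weight_centre (a point): The clock weight that starts in the red tray: upright copper cylinder 40 mm in diameter and 66 mm tall with a flat brass top and, on top of that, a brass stud 8 mm in diameter and 8 mm high (74 mm in all). This point is the centre of the cylinder, 33 mm above its underside; z is its axis, up. It weighs about 0.2 kg or about 0.5 kg, and which weight is the heavier changes from start to start and cannot be seen; the difference is at least 0.2 kg.
- blue_tray_weight_centre (a point): The clock weight that starts in the blue tray: same as the other, upright copper cylinder 40 mm in diameter and 66 mm tall with a flat brass top and, on top of that, a brass stud 8 mm in diameter and 8 mm high (74 mm in all). This point is the centre of the cylinder, 33 mm above its underside; z is its axis, up. Same possible masses; exactly one of the two is the heavier.
- red_tray_weight: The same weight as the point of this name; origin at the centre of its underside.
- blue_tray_weight: The same weight as the point of this name; origin at the centre of its underside.
- red_tray_middle (a point): Middle of the red felt floor, 4 mm above the bench, of a fixed square wooden tray 110 mm wide (94 mm inside) whose rim stands 9 mm above the bench.
- blue_tray_middle (a point): The same point of the other fixed tray, of the same sizes, with a blue felt floor.
- red_tray: The tray with red felt; origin at the centre of its underside, on the bench; its sides lie along its own x and y, turned up to 0.4 rad from the bench's.
- blue_tray: The tray with blue felt; origin at the centre of its underside, on the bench; its sides lie along its own x and y, turned up to 0.4 rad from the bench's.
- dial_middle (a point): Middle of the face of the copper clock dial, 17 mm above the bench. The dial is a disc 180 mm in diameter lying face up on a wooden rest, fixed; z is up.
- dial: The copper clock dial with its rest; origin on the bench below its middle.
- hammer: Bystander: hammer lying on the bench, about 260 mm long and 26 mm high, its head 90 mm across at one end. Origin on the bench below the middle of its length, which runs along its own x.
- copper_bowl: Bystander: small copper bowl, 76 mm across, 40 mm high; origin at the centre of its underside.
- polish_tin: Bystander: white tin with an orange band, 56 mm in diameter, 70 mm high; origin at the centre of its underside.
Not all that is in view belongs to the job. Leave any purple or turquoise look-alike of the blue_tray_weight alone.

How it is judged:
By the outcome, as a careful person would: the job done as asked, in the order asked, and still so for the second after the job is handed in, while the arm keeps its last pose, push and grip.
It also fails if it takes over 72 s, if anything falls off the work surface, if the arm or the gripper's body presses on something with over 40 N, if the wrist force passes 120 N, or if a joint passes its speed limit or range.

### The arm

A 6-joint arm with a two-finger parallel gripper is mounted at the origin on the work surface. World frame = base frame: x ahead of the robot, y to its left, z up, the work surface at z = 0. Lengths are in mm, angles in rad, forces in N, time in s.
With the tool pointing down it reaches from about 300 to 775 mm from the base axis. Payload 14.6 kg.
Tool frame: the origin (TCP) lies at the very end of the fingers, on their centre line; the grasp point (between the pads) lies 19 mm behind it; z points along the fingers, y is the line along which they close (so a half turn about z gives the same grasp; the last joint's range is limited). The gripper opens to 94 mm and grips with 3 to 60 N. Pads are 16 mm wide; open, the fingers measure 119 mm over their backs; the gripper's body (75 mm by 177 mm) begins 78 mm behind the grasp point.
Start: joints at [-1.279, 0.3, 1.521, -0, 1.321, -0.067], TCP at [193.126, -514.968, 205.446] pointing down, gripper open.
Joint ranges: [-3.03, 3.03], [-0.79, 2.21], [0.23, 2.52], [-1.04, 4.18], [0, 3.07], [-2.55, 2.55]. Speed limits (rad/s): [2.22, 2.22, 2.57, 3.14, 3.14, 3.14].

### API

Orientations are given as a unit quaternion [x, y, z, w].
In Python, from station import * gives the robot as it stands.
- The arm moves only by the tool servo_tool, never from a script. Its argument "steps" is a list of rows, each a list of 7 numbers: the shift along the tool's x, y, z in m, then the turn, a rotation vector about the tool's x, y, z in rad, then the closure, from 0 (fully open) to 1 (shut). A call has 1 to 10 rows; each row shifts and turns the commanded pose from where the row before left it, along the tool's axes as they then stand; what a row does not reach is not made up. A row lasts 1/8 s, in which the tool goes at most 62.5 mm and 10.7 degrees, less where a joint would pass 70% of its speed; a pose out of reach is approached as far as the arm can. A call is refused whole if a number of a shift passes 0.0625 or a number of a turn 0.188, either way. A call with a gripper value outside its range is refused whole. The fingers move at their own pace and stop on an object; "force" is the grip in N (left out, the last holds). Time passes only in rows, so rows that do not move let the fingers close. It gives the time, the measured TCP pose, the force, the opening and the grip force at its end, in the units of the state.
- get_state(): the state, without advancing time (a new reading comes with each control period).
- read_camera(name): name is "scene" or "top"; returns a dict with "img" (400x640x3 uint8, blue, green, red), "fx", "fy", "cx", "cy" (pixels), "origin" and "orientation" of the camera in the world. Camera axes: x right, y up, looking along -z (the intrinsics and any distortion apply to the point x, -y, -z); pixel columns grow to the right and rows downward; lengths in mm; the calibration is good to about 2 mm. A picture is of the moment at which its call begins. There is no depth.
- close_job(): hands the job in; it is judged then, once.
The state is a dict: "time_s": time; "q": joint angles; "qd": joint speeds; "joint_torque": joint torques, N m; "tcp_pos": TCP position; "ee_rot": TCP orientation; "wrist_force": force on the tool from outside, world axes, zero at the start; "wrist_torque": the same for the moment, N m; "width": opening from 0.0 (shut) to 1.0 (fully open); "grip_force": force on a finger pad.
Only numpy, scipy, OpenCV 4.12 (cv2) and the standard library are available. Lean on these libraries where they do the work, as an engineer would, in place of code of your own. Each camera call takes 0.05 s, during which the arm holds its last target. There are 200 camera calls.

## Working session

There is one attempt and no reset: what is moved stays moved. The work goes in short steps, Python scripts to look and compute and a tool call to move; the robot and the scene stay as the last step left them, time stands still between calls to the robot, and variables do not carry over. Pictures are saved under pics/ and viewed, at most 10 in all, crops included, and the job is handed in when it is done.

Besides the shell and the picture viewer there is one more tool, called after "Call:" as a command line: name --pt "numbers of a row" for each row, then --argument value for the rest. servo_tool: Moves the arm, as the interface text tells. Its arguments: {"type":"object","properties":{"steps":{"type":"array"},"force":{"type":"number"}},"required":["steps"]}

```bash
mkdir -p pics; ls; python3 - <<'E'
from station import *
import cv2
for n in("scene","top"):
    c=read_camera(n); cv2.imwrite(f"pics/{n}0.png",c["img"]); print({k:v for k,v in c.items() if k!="img"})
s=get_state();print(s)
E
```

```text
pics
{'fx': 426.91724983140546, 'fy': 426.91724983140546, 'cx': 318.9160145862115, 'cy': 202.97972229048895, 'origin': array([1242.42416734,   89.8972794 ,  725.36642191]), 'orientation': array([0.24503674, 0.27585701, 0.71035748, 0.59937647])}
{'fx': 380.1384085749107, 'fy': 380.1384085749107, 'cx': 328.30285306140195, 'cy': 199.562844603281, 'origin': array([ 508.3680769 ,   13.84431867, 1086.19188261]), 'orientation': array([-0.02964002,  0.02526387,  0.71372238, -0.6993451 ])}
{'time_s': 0.1, 'q': array([-1.27862482e+00,  3.00423388e-01,  1.52150385e+00,  9.38004681e-07,
        1.32069647e+00, -6.65755505e-02]), 'qd': array([-0.00043296, -0.00157246, -0.00125805, -0.00051374,  0.00237447,
        0.00085725]), 'joint_torque': array([ 9.09553764e-04, -5.32650125e+01, -3.53280580e+01,  7.09305773e-02,
        2.34916754e-02, -3.96792359e-05]), 'tcp_pos': array([ 193.04971525, -514.76209507,  204.94516849]), 'ee_rot': array([ 9.83955547e-01,  1.78413049e-01, -5.75760041e-05, -5.12304622e-04]), 'wrist_force': array([-0.2665915, -0.0824424, -0.4430591]), 'wrist_torque': array([-0.00074256,  0.03972591, -0.0369796 ]), 'grip_force': 0.0, 'width': 1.0033721378366167}
```

View pics/scene0.png

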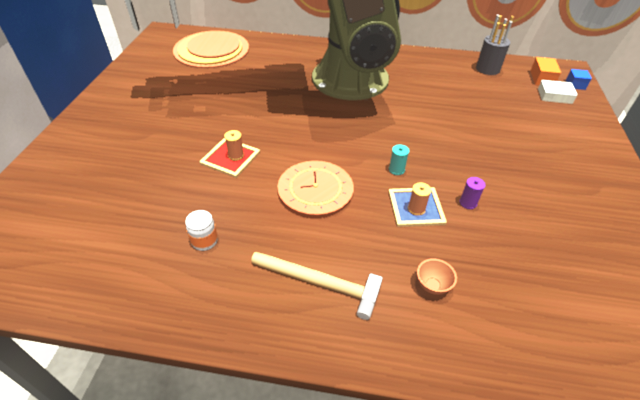

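View pics/top0.png

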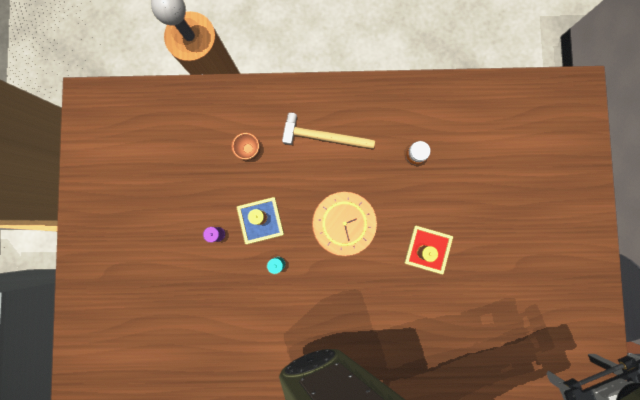

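The pictures show these positions. Scene: red weight (234,146), blue weight (419,198). Top: brass tops at (430,254) for red and (256,217) for blue, dial (345,223). The purple (212,235) and turquoise (275,266) look-alikes stand near the blue tray.

```bash
cat > h.py <<'E'
from station import *
import cv2, numpy as np
from scipy.spatial.transform import Rotation as R
def ray(c,p,z):
    d=R.from_quat(c["orientation"]).apply([(p[0]-c["cx"])/c["fx"],-(p[1]-c["cy"])/c["fy"],-1]); o=c["origin"]
    return (o+d*(z-o[2])/d[2])[:2]
def proj(c,P):
    v=R.from_quat(c["orientation"]).inv().apply(np.array(P)-c["origin"])
    return [c["cx"]-c["fx"]*v[0]/v[2],c["cy"]+c["fy"]*v[1]/v[2]]
def blob(m,p,r):
    k=np.zeros(m.shape,np.uint8); cv2.circle(k,p,r,255,-1)
    cs,_=cv2.findContours(cv2.bitwise_and(m,k),cv2.RETR_EXTERNAL,cv2.CHAIN_APPROX_NONE)
    return max(cs,key=cv2.contourArea)
E
python3 - <<'E'
from h import *
c=read_camera("top"); s=read_camera("scene")
hv=lambda c:cv2.cvtColor(c["img"],cv2.COLOR_BGR2HSV)
h=hv(c); hs=hv(s)
def cen(k): m=cv2.moments(k); return m["m10"]/m["m00"],m["m01"]/m["m00"]
yel=cv2.inRange(h,(22,140,120),(34,255,255)); ys=cv2.inRange(hs,(20,110,120),(34,255,255))
for n,p,ps in(("red",(430,254),(233,136)),("blue",(256,217),(421,189))):
    k=blob(yel,p,12); a=cen(k); k2=blob(ys,ps,12); a2=cen(k2)
    print(n,h[p[1]+3,p[0]+3],cv2.contourArea(k),a,ray(c,a,71).round(1),"scene",cv2.contourArea(k2),a2,ray(s,a2,71).round(1))
red=cv2.inRange(h,(0,200,90),(4,255,255))|cv2.inRange(h,(174,200,90),(180,255,255)); blu=cv2.inRange(h,(100,80,60),(125,255,255))
for n,m,p in(("red",red,(429,250)),("blue",blu,(260,220))):
    r=cv2.minAreaRect(cv2.convexHull(blob(m,p,36))); q=np.array([ray(c,b,4) for b in cv2.boxPoints(r)])
    e=q[1]-q[0]; print(n,"tray",q.mean(0).round(1),np.linalg.norm(e),np.linalg.norm(q[2]-q[1]),"ang",np.arctan2(e[1],e[0])%(np.pi/2))
# dial: disc brighter than table
d=cv2.inRange(h,(8,60,165),(30,190,255)); k=cv2.convexHull(blob(d,(345,223),40)); E=cv2.fitEllipse(k); print("dial",E,ray(c,E[0],17))
d=cv2.inRange(hs,(8,60,165),(30,255,255)); k=cv2.convexHull(blob(d,(316,188),46)); E=cv2.fitEllipse(k); print("dial s",E,ray(s,E[0],17))
for n,p,z in(("purp",(212,235),74),("turq",(275,266),74),("tin",(419,152),70),("bowl",(246,147),40)): print(n,ray(c,p,z).round())
for P in ([500,-200,71],): print(proj(c,P))
E
```

```text
Traceback (most recent call last):
ZeroDivisionError: float division by zero
```

```bash
python3 - <<'E'
from h import *
c=read_camera("top"); s=read_camera("scene")
h=cv2.cvtColor(c["img"],cv2.COLOR_BGR2HSV); hs=cv2.cvtColor(s["img"],cv2.COLOR_BGR2HSV)
for x in(426,430,433):print(h[254,x].tolist(),end=" ")
for x in(253,256,259):print(h[217,x].tolist(),end=" ")
print("\nsc",[hs[136,x].tolist() for x in(228,231,236,239)],[hs[189,x].tolist() for x in(415,418,424,427)])
print("dial",[h[223,x].tolist() for x in(308,316,320,335,370,380)],[hs[188,x].tolist() for x in(270,283,295,345,360)])
print("felt",h[238,428].tolist(),h[262,420].tolist(),h[232,262].tolist(),h[215,272].tolist())
I=np.hstack([cv2.resize(c["img"][185:285,380:480],(400,400),interpolation=0),cv2.resize(c["img"][180:280,205:305],(400,400),interpolation=0)])
cv2.imwrite("pics/crop1.png",I)
E
```

```text
[29, 119, 246] [29, 123, 244] [29, 120, 246] [30, 106, 246] [29, 135, 219] [30, 102, 246] 
sc [[30, 75, 255], [30, 97, 255], [30, 75, 255], [30, 84, 255]] [[30, 72, 255], [30, 73, 255], [29, 101, 255], [30, 73, 255]]
dial [[12, 149, 142], [21, 109, 246], [21, 109, 246], [20, 109, 246], [20, 110, 246], [12, 151, 154]] [[11, 157, 216], [23, 82, 255], [23, 82, 255], [23, 83, 255], [11, 159, 210]]
felt [1, 194, 245] [1, 194, 244] [109, 121, 201] [109, 121, 198]
```

View pics/crop1.png

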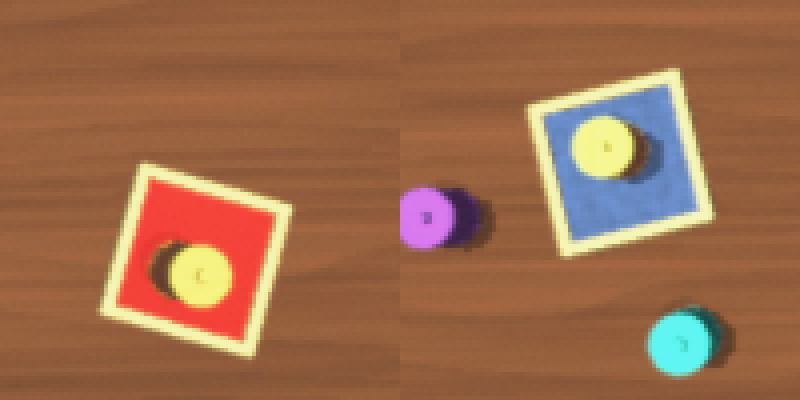

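The crop shows the brass tops cleanly off-centre in both trays. I'll correct the thresholds.

```bash
python3 - <<'E'
from h import *
c=read_camera("top"); s=read_camera("scene")
hv=lambda c:cv2.cvtColor(c["img"],cv2.COLOR_BGR2HSV)
h=hv(c); hs=hv(s)
yel=cv2.inRange(h,(27,85,150),(34,255,255)); ys=cv2.inRange(hs,(27,60,200),(34,255,255))
for n,p,ps in(("red",(430,254),(233,136)),("blue",(256,217),(421,189))):
    k=blob(yel,p,12); a,r=cv2.minEnclosingCircle(k); k2=blob(ys,ps,12); a2=cv2.fitEllipse(k2)
    print(n,cv2.contourArea(k),np.round(a,1),r,ray(c,a,70).round(1),"scene",a2,ray(s,a2[0],70).round(1))
red=cv2.inRange(h,(0,170,150),(4,255,255)); blu=cv2.inRange(h,(100,80,60),(125,255,255))
for n,m,p in(("red",red,(429,250)),("blue",blu,(260,220))):
    r=cv2.minAreaRect(cv2.convexHull(blob(m,p,30))); q=np.array([ray(c,b,4) for b in cv2.boxPoints(r)])
    e=q[1]-q[0]; print(n,"tray",q.mean(0).round(1),np.linalg.norm(e),np.linalg.norm(q[2]-q[1]),"ang",np.arctan2(e[1],e[0])%(np.pi/2))
d=cv2.inRange(h,(8,60,200),(30,190,255)); E=cv2.fitEllipse(cv2.convexHull(blob(d,(345,223),40))); print("dial",E,ray(c,E[0],17))
d=cv2.inRange(hs,(16,50,200),(28,120,255)); E=cv2.fitEllipse(cv2.convexHull(blob(d,(316,186),46))); print("dial s",E,ray(s,E[0],17))
for n,p,z in(("purp",(212,235),74),("turq",(275,266),74),("tin",(419,152),70),("bowl",(246,147),40)): print(n,ray(c,p,z).round())
t=get_state();Rm=R.from_quat(t["ee_rot"]).as_matrix();print(t["time_s"],t["tcp_pos"],Rm.round(3))
E
```

```text
red 143.5 [429.6 253.6] 7.2471604347229 [ 438.5 -245.9] scene ((232.26087951660156, 134.97557067871094), (9.675376892089844, 15.559386253356934), 80.2265853881836) [ 441.5 -246.3]
blue 147.5 [255.8 216.3] 7.443799018859863 [546.6 214.3] scene ((421.4629821777344, 188.78753662109375), (11.844452857971191, 17.967830657958984), 101.80933380126953) [549.  215.7]
red tray [ 445.7 -259.9] 89.53134411882681 89.49410286934175 ang 1.2553096916624074
blue tray [537.7 216.9] 89.16138760821917 89.32927510621275 ang 0.2254864672003145
dial ((344.1872253417969, 223.36767578125), (64.23165893554688, 64.37000274658203), 96.13900756835938) [523.71829387 -23.59948249]
dial s ((315.0983581542969, 186.87838745117188), (52.61299133300781, 75.17562866210938), 91.46168518066406) [531.66658486 -22.99080426]
purp [499. 330.]
turq [414. 163.]
tin [ 711. -228.]
bowl [742. 247.]
0.4 [ 193.12750767 -514.92557956  205.34303843] [[ 0.936  0.351 -0.   ]
 [ 0.351 -0.936  0.   ]
 [ 0.    -0.    -1.   ]]
```

Call:
servo_tool --pt "0.0325 -0.0165 0 0 0 0 0" --pt "0.0325 -0.0165 0 0 0 0 0" --pt "0.0325 -0.0165 0 0 0 0 0" --pt "0.0325 -0.0165 0 0 0 0 0" --pt "0.0325 -0.0165 0 0 0 0 0" --pt "0.0325 -0.0165 0 0 0 0 0" --pt "0.0325 -0.0165 0 0 0 0 0" --pt "0.0325 -0.0165 0 0 0 0 0" --pt "0.0325 -0.0165 0 0 0 0 0" --pt "0.0325 -0.0165 0 0 0 0 0" --force 25

```text
time_s: 1.65
tcp_pos: [440.2, -245.4, 205.5]
ee_rot: [0.984, 0.178, 0.0, 0.0]
wrist_force: [0.1, -0.3, -0.8]
width: 0.998
grip_force: 0.0
```

Call:
servo_tool --pt "0 0 0.02 0 0 0 0" --pt "0 0 0.02 0 0 0 0" --pt "0 0 0.02 0 0 0 0" --pt "0 0 0 0 0 0 0" --pt "0 0 0 0 0 0 0"

```text
time_s: 2.28
tcp_pos: [439.8, -246.6, 146.3]
ee_rot: [0.984, 0.178, 0.0, 0.0]
wrist_force: [0.3, -0.2, -0.1]
width: 0.996
grip_force: 0.0
```

Call:
servo_tool --pt "0 0 0.02 0 0 0 0" --pt "0 0 0.02 0 0 0 0" --pt "0 0 0.02 0 0 0 0" --pt "0 0 0.02 0 0 0 0" --pt "0 0 0.015 0 0 0 0" --pt "0 0 0.015 0 0 0 0" --pt "0 0 0.011 0 0 0 0" --pt "0 0 0 0 0 0 0" --pt "0 0 0 0 0 0 0"

```text
time_s: 3.4
tcp_pos: [439.8, -246.5, 24.9]
ee_rot: [0.984, 0.178, 0.0, 0.0]
wrist_force: [-0.0, 0.5, 0.7]
width: 0.998
grip_force: 0.0
```

Call:
servo_tool --pt "0 0 0 0 0 0 0.3" --pt "0 0 0 0 0 0 0.45" --pt "0 0 0 0 0 0 0.5" --pt "0 0 0 0 0 0 0.55" --pt "0 0 0 0 0 0 0.6" --pt "0 0 0 0 0 0 0.7" --pt "0 0 0 0 0 0 1" --pt "0 0 0 0 0 0 1" --pt "0 0 0 0 0 0 1" --pt "0 0 0 0 0 0 1"

```text
time_s: 4.65
tcp_pos: [439.6, -246.5, 24.5]
ee_rot: [0.984, 0.178, 0.0, 0.0]
wrist_force: [1.9, -2.7, -1.0]
width: 0.418
grip_force: 25.0
```

Call:
servo_tool --pt "0 0 -0.005 0 0 0 1" --pt "0 0 -0.01 0 0 0 1" --pt "0 0 -0.015 0 0 0 1" --pt "0 0 -0.02 0 0 0 1" --pt "0 0 -0.02 0 0 0 1" --pt "0 0 -0.02 0 0 0 1" --pt "0 0 -0.015 0 0 0 1" --pt "0 0 -0.015 0 0 0 1" --pt "0 0 0 0 0 0 1" --pt "0 0 0 0 0 0 1"

```text
time_s: 5.9
tcp_pos: [439.2, -246.2, 143.9]
ee_rot: [0.984, 0.178, -0.0, -0.0]
wrist_force: [-0.4, -0.3, -5.9]
width: 0.416
grip_force: 25.0
```

Call:
servo_tool --pt "0 0 0 0 0 0 1" --pt "0 0 0 0 0 0 1" --pt "0 0 0 0 0 0 1" --pt "0 0 0 0 0 0 1"

```text
time_s: 6.4
tcp_pos: [439.5, -246.3, 144.4]
ee_rot: [0.984, 0.178, -0.0, -0.0]
wrist_force: [0.1, -0.1, -5.9]
width: 0.42
grip_force: 25.0
```

```bash
python3 - <<'E'
from h import *
f=[];t=[]
for i in range(8):
    c=read_camera("scene"); s=get_state(); f.append(s["wrist_force"]); t.append(s["joint_torque"][1:3])
print(np.mean(f,0),np.std(f,0),np.mean(t,0),s["width"],s["tcp_pos"])
cv2.imwrite("pics/lift1.png",cv2.resize(c["img"][60:260,130:400],(800,592)))
E
```

```text
[-0.41682807  0.06750399 -5.27641705] [0.45662345 0.34777278 0.7084788 ] [-51.11900032 -35.04842475] 0.4219175915145685 [ 439.49053642 -246.34261149  144.45363051]
```

View pics/lift1.png

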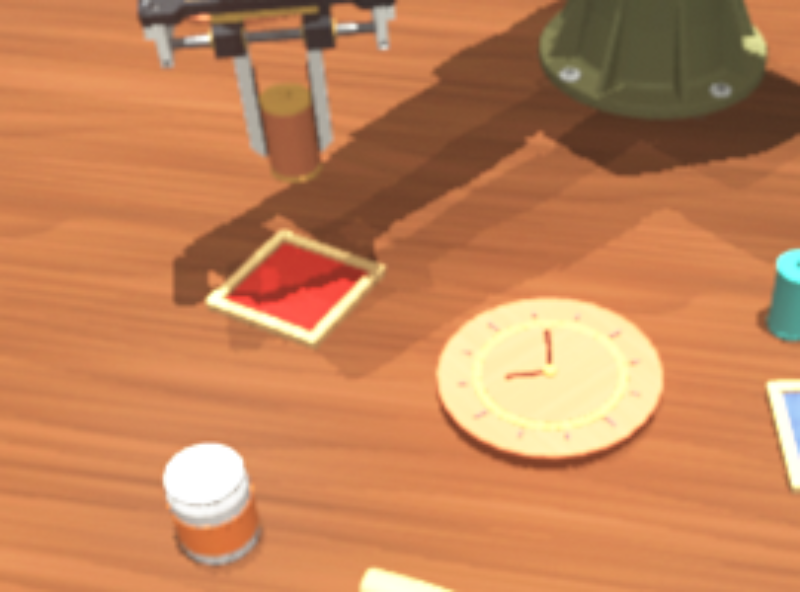

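Held upright over the red tray at (290,130) in the crop, with about 5.3 N read at the wrist. Now I'll stand it back, a little nearer the tray middle.

Call:
servo_tool --pt "0.001 0.0075 0.015 0 0 0 1" --pt "0 0 0.02 0 0 0 1" --pt "0 0 0.02 0 0 0 1" --pt "0 0 0.02 0 0 0 1" --pt "0 0 0.02 0 0 0 1" --pt "0 0 0.012 0 0 0 1" --pt "0 0 0.006 0 0 0 1" --pt "0 0 0.004 0 0 0 1" --pt "0 0 0.002 0 0 0 1" --pt "0 0 0 0 0 0 1"

```text
time_s: 8.05
tcp_pos: [443.2, -253.1, 25.7]
ee_rot: [0.984, 0.178, 0.0, 0.0]
wrist_force: [0.3, 0.7, -6.1]
width: 0.417
grip_force: 25.0
```

Call:
servo_tool --pt "0 0 0.001 0 0 0 1" --pt "0 0 0 0 0 0 1" --pt "0 0 0 0 0 0 1"

```text
time_s: 8.43
tcp_pos: [443.1, -253.1, 24.6]
ee_rot: [0.984, 0.178, 0.0, 0.0]
wrist_force: [-0.4, 0.4, -6.0]
width: 0.418
grip_force: 25.0
```

Call:
servo_tool --pt "0 0 0.0005 0 0 0 1" --pt "0 0 0 0 0 0 1" --pt "0 0 0 0 0 0 1"

```text
time_s: 8.8
tcp_pos: [443.2, -253.1, 24.5]
ee_rot: [0.984, 0.178, 0.0, 0.0]
wrist_force: [-2.3, 1.7, 5.8]
width: 0.422
grip_force: 25.0
```

Seated on the felt. Next I release slowly, retreat straight up and check.

Call:
servo_tool --pt "0 0 0 0 0 0 0.5" --pt "0 0 0 0 0 0 0.3" --pt "0 0 0 0 0 0 0" --pt "0 0 0 0 0 0 0" --pt "0 0 0 0 0 0 0" --pt "0 0 0 0 0 0 0"

```text
time_s: 9.55
tcp_pos: [443.1, -253.0, 23.9]
ee_rot: [0.984, 0.178, 0.0, 0.0]
wrist_force: [0.6, 0.1, 0.3]
width: 0.982
grip_force: 0.0
```

Call:
servo_tool --pt "0 0 -0.01 0 0 0 0" --pt "0 0 -0.02 0 0 0 0" --pt "0 0 -0.03 0 0 0 0" --pt "0 0 -0.03 0 0 0 0" --pt "0 0 -0.03 0 0 0 0" --pt "0 0 -0.03 0 0 0 0" --pt "0 0 -0.03 0 0 0 0" --pt "0 0 0 0 0 0 0" --pt "0 0 0 0 0 0 0" --pt "0 0 0 0 0 0 0"

```text
time_s: 10.8
tcp_pos: [442.7, -252.8, 203.0]
ee_rot: [0.984, 0.178, -0.001, -0.001]
wrist_force: [0.2, -0.4, -0.6]
width: 0.994
grip_force: 0.0
```

```bash
python3 - <<'E'
from h import *
f=[]
for i in range(8):
    c=read_camera("scene"); s=get_state(); f.append(s["wrist_force"])
print(np.mean(f,0),s["width"],s["tcp_pos"])
cv2.imwrite("pics/red_back.png",c["img"])
print("dial hub",ray(c,(315.3,184.7),19))
Rm=R.from_quat(s["ee_rot"]).as_matrix(); print("to blue",Rm.T@(np.array([547.5,214.8,205])-s["tcp_pos"]))
E
```

```text
[0.17157626 0.16184252 0.11418272] 0.9984387809372238 [ 443.04511551 -253.02114321  203.85979465]
dial hub [526.34159737 -23.43312634]
to blue [ 262.07795268 -401.35100781   -1.12260581]
```

View pics/red_back.png

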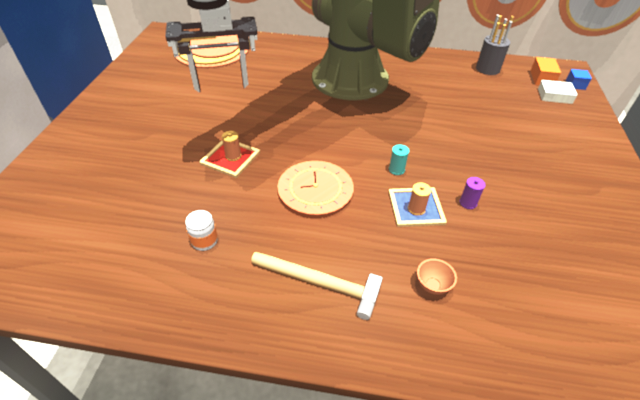

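The red weight stands upright at (232,147) in its tray and everything else is unchanged. Now to the blue one.

Call:
servo_tool --pt "0.013 -0.02 0 0 0 0 0" --pt "0.0262 -0.0401 0 0 0 0 0" --pt "0.0262 -0.0401 0 0 0 0 0" --pt "0.0262 -0.0401 0 0 0 0 0" --pt "0.0262 -0.0401 0 0 0 0 0" --pt "0.0262 -0.0401 0 0 0 0 0" --pt "0.0262 -0.0401 0 0 0 0 0" --pt "0.0262 -0.0401 0 0 0 0 0" --pt "0.0262 -0.0401 0 0 0 0 0" --pt "0.0262 -0.0401 0 0 0 0 0"

```text
time_s: 12.45
tcp_pos: [542.4, 192.6, 204.0]
ee_rot: [0.984, 0.178, 0.0, 0.0]
wrist_force: [0.7, -0.9, 0.6]
width: 0.998
grip_force: 0.0
```

Call:
servo_tool --pt "0.0132 -0.0201 0 0 0 0 0" --pt "0 0 0.02 0 0 0 0" --pt "0 0 0.02 0 0 0 0" --pt "0 0 0.02 0 0 0 0" --pt "0 0 0 0 0 0 0" --pt "0 0 0 0 0 0 0"

```text
time_s: 13.2
tcp_pos: [547.9, 214.5, 144.8]
ee_rot: [0.984, 0.178, 0.0, -0.0]
wrist_force: [-0.3, 0.5, 0.6]
width: 0.999
grip_force: 0.0
```

Call:
servo_tool --pt "0 0 0.02 0 0 0 0" --pt "0 0 0.02 0 0 0 0" --pt "0 0 0.02 0 0 0 0" --pt "0 0 0.02 0 0 0 0" --pt "0 0 0.015 0 0 0 0" --pt "0 0 0.015 0 0 0 0" --pt "0 0 0.01 0 0 0 0" --pt "0 0 0 0 0 0 0" --pt "0 0 0 0 0 0 0"

```text
time_s: 14.32
tcp_pos: [547.9, 214.6, 24.5]
ee_rot: [0.984, 0.178, 0.0, -0.0]
wrist_force: [-0.2, 0.8, 0.3]
width: 0.999
grip_force: 0.0
```

Call:
servo_tool --pt "0 0 0 0 0 0 0.3" --pt "0 0 0 0 0 0 0.45" --pt "0 0 0 0 0 0 0.5" --pt "0 0 0 0 0 0 0.55" --pt "0 0 0 0 0 0 0.6" --pt "0 0 0 0 0 0 0.7" --pt "0 0 0 0 0 0 1" --pt "0 0 0 0 0 0 1" --pt "0 0 0 0 0 0 1" --pt "0 0 0 0 0 0 1"

```text
time_s: 15.58
tcp_pos: [547.5, 214.5, 24.0]
ee_rot: [0.984, 0.178, -0.0, -0.0]
wrist_force: [-0.6, 0.6, 0.9]
width: 0.422
grip_force: 25.0
```

Call:
servo_tool --pt "0 0 -0.005 0 0 0 1" --pt "0 0 -0.01 0 0 0 1" --pt "0 0 -0.015 0 0 0 1" --pt "0 0 -0.02 0 0 0 1" --pt "0 0 -0.02 0 0 0 1" --pt "0 0 -0.02 0 0 0 1" --pt "0 0 -0.015 0 0 0 1" --pt "0 0 -0.015 0 0 0 1" --pt "0 0 0 0 0 0 1" --pt "0 0 0 0 0 0 1"

```text
time_s: 16.82
tcp_pos: [547.3, 214.4, 143.3]
ee_rot: [0.984, 0.178, -0.001, 0.0]
wrist_force: [0.4, 0.3, -2.6]
width: 0.417
grip_force: 25.0
```

Call:
servo_tool --pt "0 0 0 0 0 0 1" --pt "0 0 0 0 0 0 1" --pt "0 0 0 0 0 0 1" --pt "0 0 0 0 0 0 1"

```text
time_s: 17.32
tcp_pos: [547.6, 214.4, 143.9]
ee_rot: [0.984, 0.178, -0.0, 0.0]
wrist_force: [0.3, -0.5, -2.5]
width: 0.424
grip_force: 25.0
```

```bash
python3 - <<'E'
from h import *
f=[]
for i in range(8):
    c=read_camera("scene"); s=get_state(); f.append(s["wrist_force"])
print(np.mean(f,0),np.std(f,0),s["width"],s["tcp_pos"])
cv2.imwrite("pics/lift2.png",cv2.resize(c["img"][60:260,280:550],(800,592)))
E
```

```text
[-0.14258521 -0.02656565 -2.13171464] [0.33028631 0.45794945 0.34655568] 0.4229516519259363 [547.57191009 214.42538269 143.93635674]
```

View pics/lift2.png

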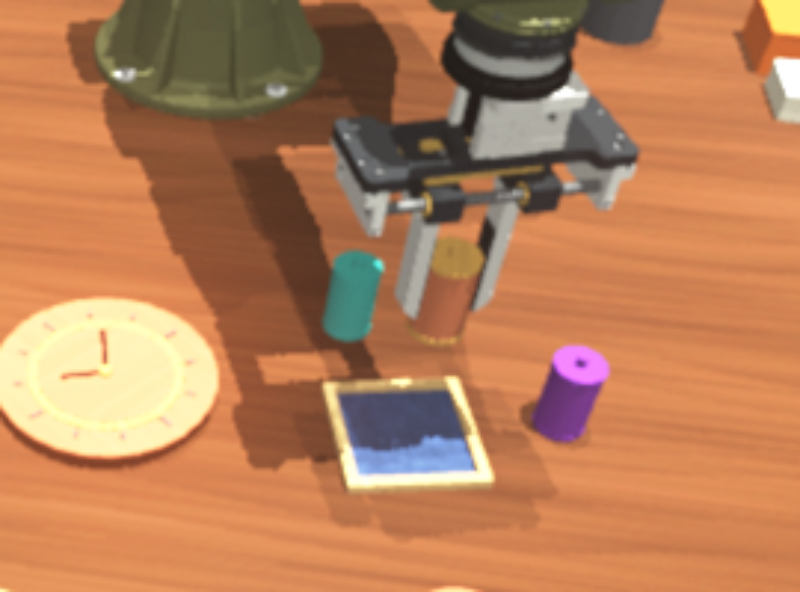

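Blue (at (447,290) in the crop) pulls about 2.1 N against 5.3 N for red, so red is the heavier. Blue goes back.

Call:
servo_tool --pt "-0.004 -0.003 0.015 0 0 0 1" --pt "0 0 0.02 0 0 0 1" --pt "0 0 0.02 0 0 0 1" --pt "0 0 0.02 0 0 0 1" --pt "0 0 0.02 0 0 0 1" --pt "0 0 0.012 0 0 0 1" --pt "0 0 0.006 0 0 0 1" --pt "0 0 0.004 0 0 0 1" --pt "0 0 0.002 0 0 0 1" --pt "0 0 0 0 0 0 1"

```text
time_s: 18.98
tcp_pos: [542.9, 215.9, 25.2]
ee_rot: [0.984, 0.178, 0.0, -0.0]
wrist_force: [-0.2, -0.3, -2.2]
width: 0.418
grip_force: 25.0
```

Call:
servo_tool --pt "0 0 0.001 0 0 0 1" --pt "0 0 0 0 0 0 1" --pt "0 0 0 0 0 0 1"

```text
time_s: 19.35
tcp_pos: [542.8, 215.9, 24.0]
ee_rot: [0.984, 0.178, 0.0, -0.0]
wrist_force: [-0.3, -0.9, -2.0]
width: 0.42
grip_force: 25.0
```

Call:
servo_tool --pt "0 0 0.0005 0 0 0 1" --pt "0 0 0 0 0 0 1" --pt "0 0 0 0 0 0 1"

```text
time_s: 19.73
tcp_pos: [542.9, 215.9, 23.9]
ee_rot: [0.984, 0.178, 0.0, -0.0]
wrist_force: [-2.9, -1.4, 6.0]
width: 0.417
grip_force: 25.0
```

Call:
servo_tool --pt "0 0 0 0 0 0 0.5" --pt "0 0 0 0 0 0 0.3" --pt "0 0 0 0 0 0 0" --pt "0 0 0 0 0 0 0" --pt "0 0 0 0 0 0 0" --pt "0 0 0 0 0 0 0"

```text
time_s: 20.48
tcp_pos: [542.8, 215.9, 23.5]
ee_rot: [0.984, 0.178, 0.0, -0.0]
wrist_force: [0.3, 0.5, 0.1]
width: 0.984
grip_force: 0.0
```

Call:
servo_tool --pt "0 0 -0.01 0 0 0 0" --pt "0 0 -0.02 0 0 0 0" --pt "0 0 -0.03 0 0 0 0" --pt "0 0 -0.03 0 0 0 0" --pt "0 0 -0.03 0 0 0 0" --pt "0 0 -0.03 0 0 0 0" --pt "0 0 -0.03 0 0 0 0" --pt "0 0 0 0 0 0 0"

```text
time_s: 21.48
tcp_pos: [543.5, 216.1, 206.3]
ee_rot: [0.984, 0.178, 0.002, -0.0]
wrist_force: [0.1, -0.1, -1.3]
width: 1.005
grip_force: 0.0
```

Call:
servo_tool --pt "-0.013 0.02 0 0 0 0 0" --pt "-0.0258 0.0404 0 0 0 0 0" --pt "-0.0258 0.0404 0 0 0 0 0" --pt "-0.0258 0.0404 0 0 0 0 0" --pt "-0.0258 0.0404 0 0 0 0 0" --pt "-0.0258 0.0404 0 0 0 0 0" --pt "-0.0258 0.0404 0 0 0 0 0" --pt "-0.0258 0.0404 0 0 0 0 0" --pt "-0.0258 0.0404 0 0 0 0 0" --pt "-0.0258 0.0404 0 0 0 0 0"

```text
time_s: 22.72
tcp_pos: [447.0, -230.7, 202.8]
ee_rot: [0.984, 0.178, -0.0, -0.0]
wrist_force: [0.4, 0.1, -0.3]
width: 0.999
grip_force: 0.0
```

Call:
servo_tool --pt "-0.0128 0.0204 0 0 0 0 0" --pt "0 0 0.02 0 0 0 0" --pt "0 0 0.02 0 0 0 0" --pt "0 0 0.02 0 0 0 0" --pt "0 0 0 0 0 0 0" --pt "0 0 0 0 0 0 0"

```text
time_s: 23.48
tcp_pos: [443.2, -253.1, 144.0]
ee_rot: [0.984, 0.178, 0.0, 0.0]
wrist_force: [0.7, 0.9, 0.0]
width: 1.0
grip_force: 0.0
```

```bash
python3 - <<'E'
from h import *
c=read_camera("scene"); cv2.imwrite("pics/both.png",c["img"]); s=get_state(); print(s["tcp_pos"],s["ee_rot"])
E
```

```text
[ 443.30575454 -253.15815665  144.19452827] [9.83948218e-01 1.78453522e-01 3.56326521e-04 3.42990756e-04]
```

View pics/both.png

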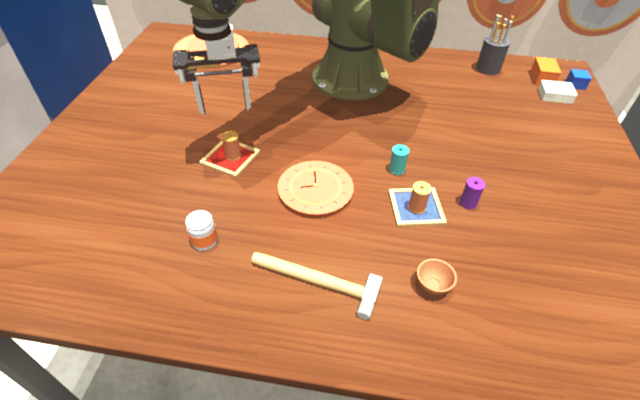

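Both weights stand upright, red at (232,146) and blue at (420,198). Regrasping red.

Call:
servo_tool --pt "0 0 0.02 0 0 0 0" --pt "0 0 0.02 0 0 0 0" --pt "0 0 0.02 0 0 0 0" --pt "0 0 0.02 0 0 0 0" --pt "0 0 0.015 0 0 0 0" --pt "0 0 0.015 0 0 0 0" --pt "0 0 0.0095 0 0 0 0" --pt "0 0 0 0 0 0 0" --pt "0 0 0 0 0 0 0"

```text
time_s: 24.65
tcp_pos: [443.3, -253.2, 24.4]
ee_rot: [0.984, 0.178, 0.0, 0.0]
wrist_force: [-0.5, -0.5, 0.8]
width: 0.997
grip_force: 0.0
```

Call:
servo_tool --pt "0 0 0 0 0 0 0.3" --pt "0 0 0 0 0 0 0.45" --pt "0 0 0 0 0 0 0.5" --pt "0 0 0 0 0 0 0.55" --pt "0 0 0 0 0 0 0.6" --pt "0 0 0 0 0 0 0.7" --pt "0 0 0 0 0 0 1" --pt "0 0 0 0 0 0 1" --pt "0 0 0 0 0 0 1" --pt "0 0 0 0 0 0 1" --force 30

```text
time_s: 25.9
tcp_pos: [443.1, -253.0, 24.0]
ee_rot: [0.984, 0.178, 0.0, 0.0]
wrist_force: [0.4, -0.2, -1.1]
width: 0.418
grip_force: 30.0
```

Call:
servo_tool --pt "0 0 -0.005 0 0 0 1" --pt "0 0 -0.01 0 0 0 1" --pt "0 0 -0.015 0 0 0 1" --pt "0 0 -0.02 0 0 0 1" --pt "0 0 -0.02 0 0 0 1" --pt "0 0 -0.02 0 0 0 1" --pt "0 0 -0.02 0 0 0 1" --pt "0 0 -0.02 0 0 0 1" --pt "0 0 -0.01 0 0 0 1" --pt "0 0 0 0 0 0 1"

```text
time_s: 27.15
tcp_pos: [443.2, -253.1, 164.6]
ee_rot: [0.984, 0.178, 0.0, 0.0]
wrist_force: [-0.2, -0.1, -6.3]
width: 0.417
grip_force: 30.0
```

Call:
servo_tool --pt "0.0075 -0.009 0 0 0 0 1" --pt "0.0175 -0.0205 0 0 0 0 1" --pt "0.0175 -0.0205 0 0 0 0 1" --pt "0.0175 -0.0205 0 0 0 0 1" --pt "0.0175 -0.0205 0 0 0 0 1" --pt "0.0175 -0.0205 0 0 0 0 1" --pt "0.0175 -0.0205 0 0 0 0 1" --pt "0.0175 -0.0205 0 0 0 0 1" --pt "0.0175 -0.0205 0 0 0 0 1" --pt "0.01 -0.013 0 0 0 0 1"

```text
time_s: 28.4
tcp_pos: [525.1, -21.9, 163.2]
ee_rot: [0.984, 0.179, -0.001, -0.0]
wrist_force: [-0.5, -0.6, -5.9]
width: 0.416
grip_force: 30.0
```

Call:
servo_tool --pt "0 0 0 0 0 0 1" --pt "0 0 0 0 0 0 1" --pt "0 0 0 0 0 0 1" --pt "0 0 0 0 0 0 1"

```text
time_s: 28.9
tcp_pos: [525.1, -24.0, 164.0]
ee_rot: [0.984, 0.178, 0.0, 0.0]
wrist_force: [1.0, 0.2, -5.2]
width: 0.416
grip_force: 30.0
```

Call:
servo_tool --pt "0 0 0.006 0 0 0 1" --pt "0 0 0.01 0 0 0 1" --pt "0 0 0.008 0 0 0 1" --pt "0 0 0.0028 0 0 0 1" --pt "0 0 0 0 0 0 1" --pt "0 0 0 0 0 0 1" --pt "0 0 0 0 0 0 1" --pt "0 0 0 0 0 0 1" --pt "0 0 0 0 0 0 1" --pt "0 0 0 0 0 0 1"

```text
time_s: 30.15
tcp_pos: [525.2, -23.6, 137.2]
ee_rot: [0.984, 0.178, 0.0, -0.0]
wrist_force: [-0.5, 0.4, -4.6]
width: 0.418
grip_force: 30.0
```

```bash
python3 - <<'E'
from h import *
c=read_camera("scene"); cv2.imwrite("pics/final.png",c["img"]); s=get_state(); print(s["tcp_pos"],s["qd"].round(4),s["wrist_force"])
x,y,z=s["tcp_pos"]
print("expected underside px",proj(c,[x,y,117]),"top",proj(c,[x,y,183]))
E
```

```text
[525.22425138 -23.55533138 137.15419216] [-0.0007 -0.0002  0.0003 -0.0016  0.0012  0.0008] [-0.17127449 -0.05595942 -5.12310578]
expected underside px [np.float64(315.8317263532244), np.float64(152.46421112774897)] top [np.float64(316.2163524249824), np.float64(128.1041608433359)]
```

View pics/final.png

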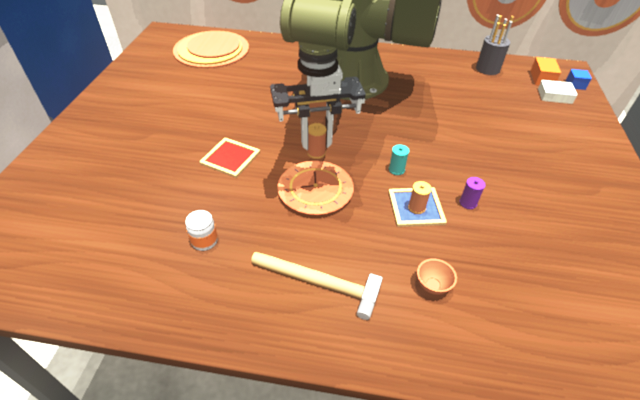

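The heavier weight hangs upright at (317,140) above the dial middle, where it was expected. Blue stands in its tray at (420,198).

```bash
python3 -c "
from station import *
print(close_job())"
```

```text
the job is handed in; nothing more can be done
None
```

The red-tray weight is the heavier (about 5.3 N at the wrist against 2.1 N for blue); the job was handed in with it held upright and still, underside about 10 cm above the dial middle, and the lighter one upright in its blue tray.

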